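# Push the planter back onto its mat against the monitor riser

### The arm

A 6-joint arm with a two-finger parallel gripper is mounted at the origin on the work surface. World frame = base frame: x ahead of the robot, y to its left, z up, the work surface at z = 0. Lengths are in mm, angles in degrees, forces in N, time in s.
With the tool pointing down it reaches from about 350 to 775 mm from the base axis. Payload 7.3 kg.
Tool frame: the origin (TCP) lies midway between the tips of the shut fingers; the grasp point (between the pads) lies env.hold_point_z behind it (env.hold_point_z is the distance from the TCP to the grasp point, in mm); z points along the fingers, y is the line along which they close (so a half turn about z gives the same grasp; the last joint's range is limited). The gripper opens to 92 mm and grips with 3 to 60 N. Pads are 19 mm wide; open, the fingers measure 130 mm over their backs; the gripper's body (75 mm by 190 mm) begins 47 mm behind the grasp point.
Start: joints at [55.863, 19.595, 87.324, -0, 73.075, -8.365], TCP at [228.251, 472.807, 226.741] pointing down, gripper open.
Joint ranges: [-145.02, 145.02], [-44.19, 115.74], [2.07, 154.8], [-57.11, 237.11], [16.16, 152.29], [-177.93, 177.93]. Speed limits (degrees/s): [147.25, 147.25, 180, 180, 180, 180].

### API

Orientations are given as a 3x3 rotation matrix whose columns are the frame's x, y, z axes.
In Python, from station import env, vision, finish_job, spotter gives the robot as it stands. The module is installed in compiled form; this text tells all that it offers.
- The arm moves only by the tool servo_tool, never from a script. Its argument "deltas" is a list of rows, each a list of 3 entries, a list of its own where there are three numbers: the shift along the tool's x, y, z in m, then the turn, a rotation vector about the tool's x, y, z in rad, then the opening, from 0 (shut) to 1 (fully open). In form: [[[tx, ty, tz], [rx, ry, rz], claw], ...]. A call has 1 to 20 rows; each row is the pose to reach, as a shift and turn from the pose commanded when the call began, along the tool's axes at that moment; what a row does not reach only later rows make up. A row lasts 1/12 s, in which the tool goes at most 41.7 mm and 7.16 degrees, less where a joint would pass 70% of its speed; a pose out of reach is approached as far as the arm can. A call with a gripper value outside its range is refused whole. The fingers move at their own pace and stop on an object; "grip_force" is the grip in N (left out, the last holds). Time passes only in rows, so rows that repeat a pose let the fingers close. It gives the time, the measured TCP pose, the force, the opening and the grip force at its end, in the units of the state.
- env.sense(): the state, without advancing time (a new reading comes with each control period).
- vision.get_image(name): name is "scene" or "side" or "wrist"; returns a dict with "pixels" (400x640x3 uint8, red, green, blue), "vfov" (degrees; the focal length in pixels is half the picture's height over the tangent of half this angle, whatever the lens; pixels are square), "cx", "cy" (the principal point, pixels), "world_from_camera" (4x4, takes a point from camera to world coordinates). Camera axes: x right, y down, z forward; pixel columns grow to the right and rows downward; lengths in mm; the calibration is good to about 2 mm. A picture is of the moment at which its call begins. There is no depth.
- finish_job(): hands the job in; it is judged then, once.
Trained networks look in a picture, given as the dict that the camera call returned (one of the last four; its "shot" number tells which), for a name from the list of things; names that differ only in an ending like _2 or _b are one class to them, and where a whole thing is asked for, a point or a joint stands for the part that bears it (a point fixed in the world has none). Each returns a list of dicts, best first, with "p" (0 to 1); they miss things now and then, are a little off and sometimes report something else, mostly with a low value. They report only what shows in the picture. A call takes as long as a camera call. They do not tell look-alikes from the thing itself.
- spotter.boxes_of(picture, label): "box" ([left, top, right, bottom] in pixels, round what is visible of it).
- spotter.trace(picture, label): "mask" (400x640 bool, what is visible of it) and "box" ([left, top, right, bottom] in pixels, round what is visible of it).
The state is a dict: "time": time; "qpos": joint angles; "dq": joint speeds; "joint_torque": joint torques, N m; "tool_pos": TCP position; "orientation": TCP orientation; "wrist_force": force on the tool from outside, world axes, zero at the start; "torque": the same for the moment, N m; "finger_gap": opening from 0.0 (shut) to 1.0 (fully open); "gripper_force": force on a finger pad.
Only numpy, scipy, OpenCV 4.12 (cv2) and the standard library are available. Lean on these libraries where they do the work, as an engineer would, in place of code of your own. Each camera call takes 0.05 s, during which the arm holds its last target. There are 200 camera calls.

### The job

Push the rectangular succulent planter along the desk with the fingertips, never lifting or tipping it, back to its place: its whole length standing on the thin cork mat, with its long side flush against the front of the monitor riser. Leave the cactus pot, pencil cup, mug and mouse where they stand, and finish with the hand clear of everything.

Things in the scene. Friction and masses are not known exactly. Their poses are not given: they have to be found in the camera images.
- planter: loose white ceramic trough with three low green succulents, 60 mm along its x, 130 mm along its y (long side), walls 55 mm high, plants up to 75 mm; about 0.3 to 0.6 kg. Origin at the centre of its underside, z up. It slides on the desk (friction coefficient roughly 0.5 to 0.75) and stops as soon as it is no longer pushed. The same either way round.
- mat: thin cork mat lying on the desk against the riser's front face, 80 mm along its x by 170 mm along its y; too thin (1 mm) to catch anything, it cannot move. Origin at its centre, on the desk; axes parallel to the riser's.
- riser: fixed low monitor riser, wooden top on a black drawer body, 160 mm along its x, 600 mm along its y, 70 mm high (a notebook and a phone on top reach 84 mm), closed down to the desk. Origin at the centre of its underside; its flat front face is the plane x = -80 mm in its own frame and looks towards the robot (its -x).
- cactus: loose white round pot with a ball cactus, 70 mm diameter at its 55 mm rim, 86 mm high overall; to be left alone. It stands by the riser beside the mat, on one side or the other. Origin at the centre of its underside.
- pencup: loose dark wooden pencil cup, 68 mm diameter, 85 mm high, pens up to 134 mm; to be left alone. It stands beside the mat on the other side from the cactus. Origin at the centre of its underside.
- mug: loose white mug, 78 mm diameter, 90 mm high, handle along its +y; to be left alone, far to the left or right of the work. Origin at the centre of its underside.
- mouse: loose black computer mouse, 105 mm along its x, 60 mm along its y, 33 mm high; to be left alone, far to the other side from the mug. Origin at the centre of its underside.
There are look-alikes about, which are no part of the job. What is shaped like the planter but purple or red is not meant.

How it is judged:
By the outcome, as a careful person would: the job done as asked, in the order asked, and still so for the second after the job is handed in, with the robot touching nothing.
It also fails if it takes over 64 s, if anything falls off the work surface, if the arm or the gripper's body presses on something with over 40 N, if the wrist force passes 120 N, or if a joint passes its speed limit or range.

## Working session

There is one attempt and no reset: what is moved stays moved. The work goes in short steps, Python scripts to look and compute and a tool call to move; the robot and the scene stay as the last step left them, time stands still between calls to the robot, and variables do not carry over. Pictures are saved under pics/ and viewed, at most 10 in all, crops included, and the job is handed in when it is done.

Besides the shell and the picture viewer there is one more tool, called after ">>>" as a command line: name --argument value ..., lists and objects as JSON in quotes. servo_tool: Moves the arm, as the interface text tells. Its arguments: {"type":"object","properties":{"deltas":{"type":"array","items":{"type":"array"}},"grip_force":{"type":"number"}},"required":["deltas"]}

```bash
mkdir -p pics
cat > h.py <<'E'
import numpy as np, cv2
from station import env, vision, finish_job, spotter
def ray(im,u,v):
    f=200/np.tan(np.radians(im["vfov"]/2)); T=np.array(im["world_from_camera"])
    d=T[:3,:3]@np.array([(u-im["cx"])/f,(v-im["cy"])/f,1]); return T[:3,3],d
def onz(im,u,v,z):
    o,d=ray(im,u,v); return (o+d*(z-o[2])/d[2])[:2]
def proj(im,P):
    f=200/np.tan(np.radians(im["vfov"]/2)); T=np.array(im["world_from_camera"])
    c=(np.array(P)-T[:3,3])@T[:3,:3]; return np.array([im["cx"]+f*c[0]/c[2],im["cy"]+f*c[1]/c[2]])
def save(im,n): cv2.imwrite(f"pics/{n}.png",im["pixels"][:,:,::-1])
E
cat > a.py <<'E'
from h import *
s=env.sense(); print(s["time"],s["tool_pos"],np.round(s["orientation"],3),env.hold_point_z)
for c in ["scene","side"]:
    im=vision.get_image(c); save(im,c+"0"); print(c,np.round(im["world_from_camera"],2),im["vfov"])
    for n in "planter mat riser cactus pencup mug mouse".split():
        print(n,[(np.round(b["box"]).tolist(),round(b["p"],2),np.round(onz(im,(b["box"][0]+b["box"][2])/2,b["box"][3],0)).tolist()) for b in spotter.boxes_of(im,n)[:4]])
E
python3 a.py; python3 -c "
import cv2,numpy as np
"
```

```text
0.0 [228.00611179 472.47135222 226.05285113] [[-0.901  0.435 -0.001]
 [ 0.435  0.901 -0.001]
 [ 0.    -0.002 -1.   ]] 18.8
scene [[ 4.70000e-01  5.80000e-01 -6.70000e-01  1.31331e+03]
 [ 8.80000e-01 -3.20000e-01  3.50000e-01 -3.91150e+02]
 [-1.00000e-02 -7.50000e-01 -6.60000e-01  7.74280e+02]
 [ 0.00000e+00  0.00000e+00  0.00000e+00  1.00000e+00]] 53.741619155150666
planter [([305.0, 166.0, 353.0, 203.0], 0.82, [516.0, 49.0]), ([242.0, 164.0, 289.0, 189.0], 0.79, [363.0, -93.0]), ([326.0, 136.0, 358.0, 172.0], 0.65, [402.0, 163.0])]
mat [([307.0, 216.0, 360.0, 238.0], 0.75, [652.0, -10.0])]
riser [([227.0, 189.0, 466.0, 348.0], 0.85, [951.0, -146.0])]
cactus [([381.0, 183.0, 407.0, 204.0], 0.78, [618.0, 218.0])]
pencup [([263.0, 217.0, 288.0, 257.0], 0.66, [643.0, -178.0])]
mug [([402.0, 143.0, 443.0, 177.0], 0.84, [551.0, 380.0]), ([261.0, 222.0, 288.0, 258.0], 0.7, [642.0, -181.0])]
mouse [([305.0, 214.0, 359.0, 238.0], 0.35, [650.0, -14.0])]
side [[ 9.60000e-01 -2.00000e-01  2.10000e-01  2.62360e+02]
 [-2.90000e-01 -6.20000e-01  7.30000e-01 -1.06810e+03]
 [-1.00000e-02 -7.60000e-01 -6.50000e-01  1.00502e+03]
 [ 0.00000e+00  0.00000e+00  0.00000e+00  1.00000e+00]] 42.45134743815158
planter [([221.0, 220.0, 262.0, 270.0], 0.87, [311.0, -151.0]), ([209.0, 163.0, 249.0, 199.0], 0.62, [324.0, 141.0]), ([263.0, 178.0, 293.0, 223.0], 0.57, [442.0, -4.0])]
mat [([319.0, 184.0, 363.0, 224.0], 0.6, [610.0, -62.0])]
riser [([322.0, 127.0, 464.0, 282.0], 0.73, [668.0, -306.0]), ([320.0, 188.0, 360.0, 228.0], 0.21, [602.0, -79.0])]
cactus [([308.0, 148.0, 329.0, 172.0], 0.83, [619.0, 184.0])]
pencup [([354.0, 204.0, 381.0, 260.0], 0.58, [633.0, -214.0])]
mug [([258.0, 118.0, 284.0, 153.0], 0.75, [497.0, 334.0])]
mouse [([301.0, 303.0, 348.0, 329.0], 0.89, [462.0, -387.0])]
```

View pics/scene0.png

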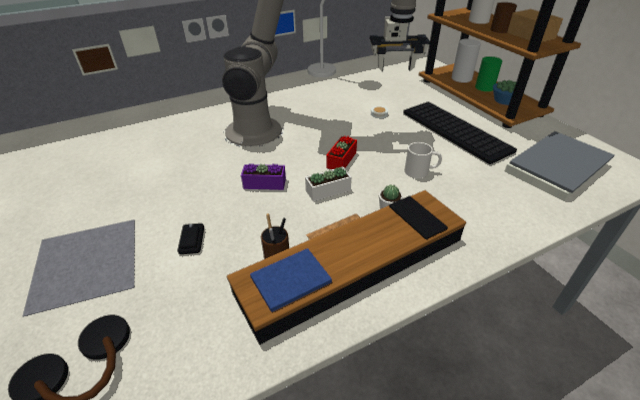

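View pics/side0.png

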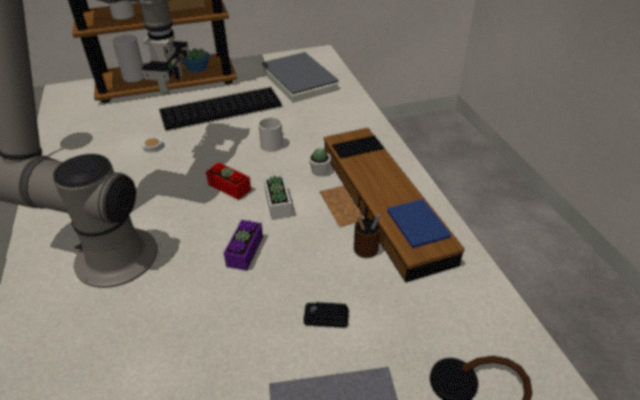

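The scene picture shows three planter shapes: white at (328,183), purple at (264,176) and red at (342,152). In the side picture they are at (278,196), (244,245) and (228,180). I choose the white one and check it in a close crop.

Run:
```python
import cv2,numpy as np
a=cv2.imread("pics/scene0.png")[155:265,225:425]; b=cv2.imread("pics/side0.png")[125:275,255:465]
a=cv2.resize(a,None,fx=4,fy=4,interpolation=cv2.INTER_CUBIC); cv2.imwrite("pics/c1.png",a)
b=cv2.resize(b,None,fx=3.8,fy=3.8,interpolation=cv2.INTER_CUBIC); cv2.imwrite("pics/c2.png",b)
```

```text
(no output)
```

View pics/c1.png

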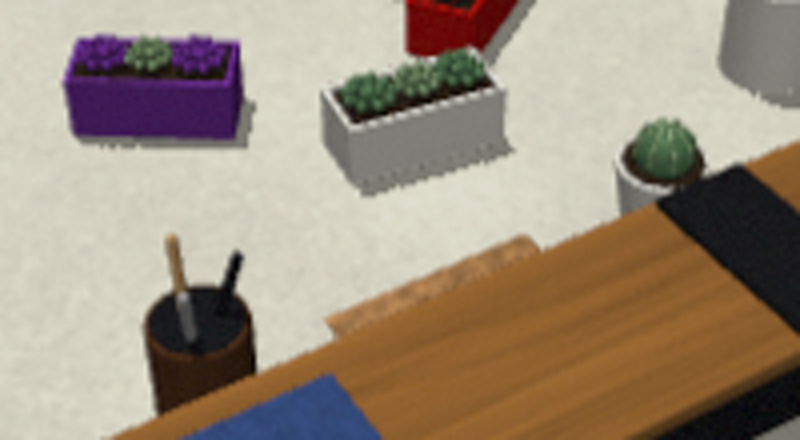

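View pics/c2.png

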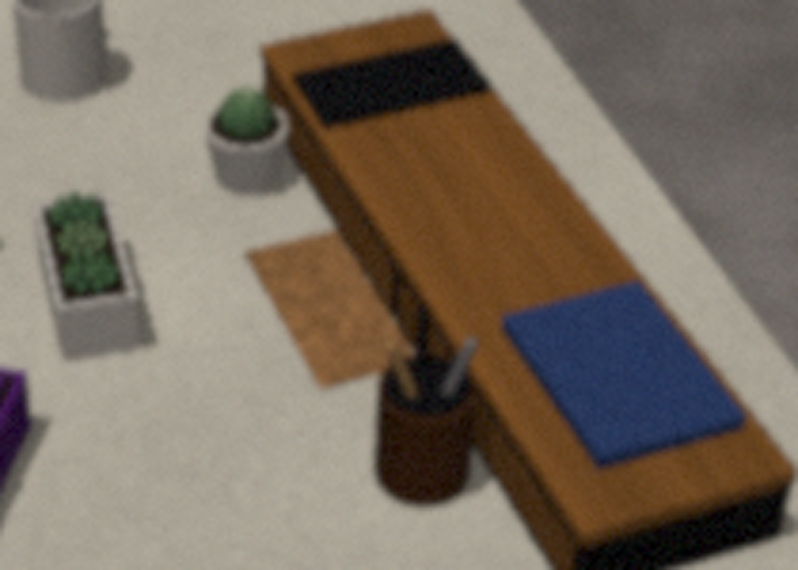

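The crops confirm the white planter. Its rim corners are at scene (313,187), (305,177) and (351,177). The mat lies in front of the riser, with the pencil cup on its −y side and the cactus on its +y side. Next I fit the poses.

```bash
cat > fit.py <<'E'
from h import *
from scipy.optimize import least_squares
ims={"s":vision.get_image("scene"),"d":vision.get_image("side")}
def fit(obs,x0):
    def P(x,q):
        c,s=np.cos(x[2]),np.sin(x[2]); return [x[0]+c*q[0]-s*q[1],x[1]+s*q[0]+c*q[1],q[2]]
    r=least_squares(lambda x:np.concatenate([proj(ims[k],P(x,q))-uv for k,q,uv in obs]),x0,loss="soft_l1",x_scale=[10,10,.1])
    return r.x, np.round(r.fun.reshape(-1,2),1).tolist()
A=lambda u,v:(225+u/4,155+v/4); B=lambda u,v:(255+u/3.8,125+v/3.8)
pl=[("s",(30,-65,55),A(352,130)),("s",(-30,-65,55),A(322,90)),("s",(30,65,55),A(505,90)),("s",(30,-65,0),A(367,193)),("s",(30,65,0),A(505,153)),
("d",(-30,-65,55),B(60,308)),("d",(30,-65,55),B(137,293)),("d",(-30,65,55),B(42,212)),("d",(-30,-65,0),B(68,357)),("d",(30,-65,0),B(143,345))]
mt=[("s",(-40,-85,1),A(327,320)),("s",(-40,85,1),A(528,237)),("d",(-40,85,1),B(248,256)),("d",(40,85,1),B(335,232)),("d",(-40,-85,1),B(325,387))]
ri=[("d",(-80,300,70),B(265,48)),("d",(80,300,70),B(432,12)),("d",(80,-300,70),B(795,475)),("d",(-80,-300,70),B(580,545)),("s",(-80,-300,70),(230,275))]
for n,o,x0 in(("planter",pl,(470,40,0)),("mat",mt,(640,0,0)),("riser",ri,(750,0,0))):
    x,f=fit(o,x0); print(n,np.round(x[:2],1),np.degrees(x[2]).round(2),f)
for n,h,c in(("cactus",27,"sd"),("pencup",42,"sd")):
    for k in c:
        b=spotter.boxes_of(ims[k],n)[0]["box"];print(n,k,onz(ims[k],(b[0]+b[2])/2,(b[1]+b[3])/2,h+8))
E
python3 fit.py
```

```text
planter [466.3  76.2] -5.54 [[-0.7, 0.1], [-0.4, -1.1], [0.9, -0.3], [-4.0, -1.3], [0.2, -1.9], [0.5, -1.1], [1.4, -0.2], [-0.2, -3.9], [-0.2, 0.4], [0.8, 0.5]]
mat [641.8  13.7] 3.35 [[-1.2, -0.2], [-1.0, -1.2], [-0.1, -2.0], [1.2, -1.6], [0.3, -0.5]]
riser [757.7 -21.4] 2.67 [[-1.0, -1.0], [0.3, -1.0], [1.5, 0.1], [0.1, -1.6], [-7.8, -1.0]]
cactus s [606.82276525 218.60250848]
cactus d [633.99099978 204.73328588]
pencup s [ 625.49016058 -168.7824739 ]
pencup d [ 649.44199154 -168.4500592 ]
```

```bash
cat > mv.py <<'E'
import sys
from h import *
from scipy.spatial.transform import Rotation as R
# usage: x y z yaw(tool x axis, world deg)
def rel(x,y,z,yaw):
    s=env.sense(); O=np.array(s["orientation"]); t=np.radians(yaw)
    T=np.array([[np.cos(t),np.sin(t),0],[np.sin(t),-np.cos(t),0],[0,0,-1]])
    d=O.T@(np.array([x,y,z])-s["tool_pos"])/1000; r=R.from_matrix(O.T@T).as_rotvec()
    print("t",s["time"].__round__(2),"d",d.round(4),"r",r.round(4),"rows",max(np.linalg.norm(d)/.0417,np.degrees(np.linalg.norm(r))/7.16).round(1))
if __name__=="__main__": rel(*map(float,sys.argv[1:]))
E
python3 mv.py 440 130 300 84.5
python3 - <<'E'
from h import *
im=vision.get_image("side")
for uv in((250,190),(245,199),(207,180),(213,164)): print(uv,onz(im,*uv,10))
E
```

```text
t 1.1 d [-0.3398 -0.2166 -0.0733] r [ 1.000e-04 -1.000e-04  1.217e+00] rows 9.8
(250, 190) [391.44741254 152.73669658]
(245, 199) [369.26515974 115.73123322]
(207, 180) [272.70035929 242.19739167]
(213, 164) [301.99892067 320.15345729]
```

>>> servo_tool --deltas '[[[-0.34,-0.217,-0.073],[0,0,1.217],0.15],[[-0.34,-0.217,-0.073],[0,0,1.217],0.15],[[-0.34,-0.217,-0.073],[0,0,1.217],0.15],[[-0.34,-0.217,-0.073],[0,0,1.217],0.15],[[-0.34,-0.217,-0.073],[0,0,1.217],0.15],[[-0.34,-0.217,-0.073],[0,0,1.217],0.15],[[-0.34,-0.217,-0.073],[0,0,1.217],0.15],[[-0.34,-0.217,-0.073],[0,0,1.217],0.15],[[-0.34,-0.217,-0.073],[0,0,1.217],0.15],[[-0.34,-0.217,-0.073],[0,0,1.217],0.15],[[-0.34,-0.217,-0.073],[0,0,1.217],0.15],[[-0.34,-0.217,-0.073],[0,0,1.217],0.15],[[-0.34,-0.217,-0.073],[0,0,1.217],0.15],[[-0.34,-0.217,-0.073],[0,0,1.217],0.15]]'

```text
time: 2.32
tool_pos: [439.3, 130.6, 299.5]
orientation: [[0.093, 0.996, -0.001], [0.996, -0.093, 0.0], [0.0, -0.001, -1.0]]
wrist_force: [-0.0, -0.5, -0.1]
finger_gap: 0.152
gripper_force: 0.0
```

```bash
cat > w.py <<'E'
import sys
from h import *
im=vision.get_image("wrist"); n=sys.argv[1]; save(im,n); print(np.round(im["world_from_camera"],2).tolist(),im["vfov"],im["cx"],im["cy"])
np.savez(f"pics/{n}.npz",vfov=im["vfov"],cx=im["cx"],cy=im["cy"],world_from_camera=im["world_from_camera"])
E
python3 w.py w1; python3 mv.py 476 180 150 84.5
```

```text
[[1.0, -0.09, -0.03, 446.17], [-0.09, -0.95, -0.3, 214.35], [-0.0, 0.31, -0.95, 458.18], [0.0, 0.0, 0.0, 1.0]] 66.30700000320942 323.7575267548495 203.2675572833953
t 2.37 d [0.0525 0.0321 0.1495] r [-0.0006 -0.0002  0.0027] rows 3.9
```

View pics/w1.png

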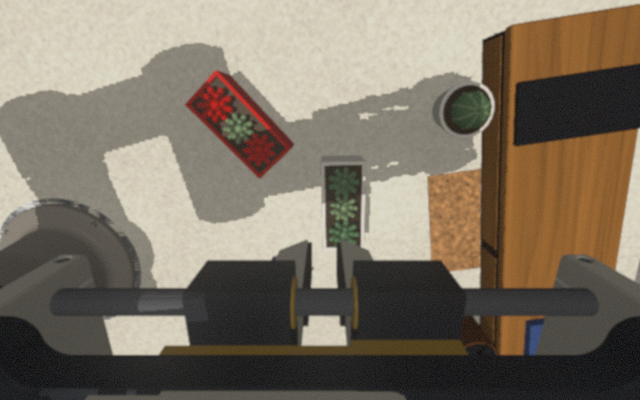

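The wrist view shows the planter's far end at (323..365,160), the mat's left corners at (429,176) and (433,270), the riser base near (482,172), and the red planter's near corner at (292,147).

Run:
```python
from h import *
im=dict(np.load("pics/w1.npz"))
for n,u,v,z in(("pl far L",323,164,55),("pl far R",364,164,55),("pl left low",326,245,55),("mat TL",429,176,1),("mat BL",433,270,1),("mat TR",481,169,1),("base at 350",497,345,0),("riser top corner",505,27,70),("riser top low",525,320,70),("red",292,147,55),("cactus rimL",434,110,45),("cactus R",495,108,50),("cact bot",465,135,50)):
    print(n,onz(im,u,v,z).round(1))
```

```text
pl far L [438.1 140.4]
pl far R [492.4 135.3]
pl left low [431.3  22.4]
mat TL [596.2  97. ]
mat BL [604.7 -66.3]
mat TR [674.4 100.5]
base at 350 [ 724.9 -235.1]
riser top corner [656.7 278.6]
riser top low [ 720.9 -123.1]
red [399.9 166.4]
cactus rimL [587.2 195.1]
cactus R [662.8 190.5]
cact bot [626.3 160.1]
```

>>> servo_tool --deltas '[[[0.054,0.032,0.15],[0,0,0],0.15],[[0.054,0.032,0.15],[0,0,0],0.15],[[0.054,0.032,0.15],[0,0,0],0.15],[[0.054,0.032,0.15],[0,0,0],0.15],[[0.054,0.032,0.19],[0,0,0],0.15],[[0.054,0.032,0.23],[0,0,0],0.15],[[0.054,0.032,0.255],[0,0,0],0.15],[[0.054,0.032,0.272],[0,0,0],0.15],[[0.054,0.032,0.272],[0,0,0],0.15],[[0.05,0.032,0.272],[0,0,0],0.15],[[0.044,0.032,0.272],[0,0,0],0.15],[[0.038,0.032,0.272],[0,0,0],0.15],[[0.032,0.032,0.272],[0,0,0],0.15],[[0.026,0.032,0.272],[0,0,0],0.15],[[0.02,0.032,0.272],[0,0,0],0.15],[[0.014,0.032,0.272],[0,0,0],0.15],[[0.008,0.032,0.272],[0,0,0],0.15]]'

```text
time: 3.78
tool_pos: [473.2, 134.1, 28.3]
orientation: [[0.096, 0.995, 0.002], [0.995, -0.096, 0.001], [0.001, 0.001, -1.0]]
wrist_force: [1.0, 3.6, 2.7]
finger_gap: 0.151
gripper_force: 1.9
```

>>> servo_tool --deltas '[[[-0.006,0,0],[0,0,0],0.15],[[-0.012,0,0],[0,0,0],0.15],[[-0.018,0,0],[0,0,0],0.15],[[-0.024,0,0],[0,0,0],0.15],[[-0.03,0,0],[0,0,0],0.15],[[-0.036,0,0],[0,0,0],0.15],[[-0.042,0,0],[0,0,0],0.15],[[-0.048,0,0],[0,0,0],0.15],[[-0.053,0,0],[0,0,0],0.15],[[-0.053,0,0],[0,0,0],0.15]]'

```text
time: 4.62
tool_pos: [467.3, 80.5, 27.5]
orientation: [[0.096, 0.995, -0.001], [0.995, -0.096, -0.001], [-0.001, -0.001, -1.0]]
wrist_force: [0.2, 0.2, 0.3]
finger_gap: 0.15
gripper_force: 0.0
```

```bash
python3 - <<'E'
from h import *
for c in("scene","side"):
    im=vision.get_image(c); b=spotter.boxes_of(im,"planter"); print(c,[np.round(x["box"]).tolist() for x in b])
    if c=="side": save(im,"side1"); cv2.imwrite("pics/c3.png",cv2.resize(im["pixels"][125:275,200:410,::-1],None,fx=3.8,fy=3.8,interpolation=cv2.INTER_CUBIC))
E
python3 mv.py 430 20 300 3
```

```text
scene [[282.0, 172.0, 332.0, 208.0], [339.0, 135.0, 358.0, 165.0]]
side [[208.0, 164.0, 248.0, 202.0], [264.0, 190.0, 296.0, 237.0], [224.0, 218.0, 262.0, 268.0], [322.0, 126.0, 464.0, 282.0]]
t 4.82 d [-0.0649 -0.0315 -0.2725] r [-4.0000e-04  8.0000e-04  1.4226e+00] rows 11.4
```

View pics/c3.png

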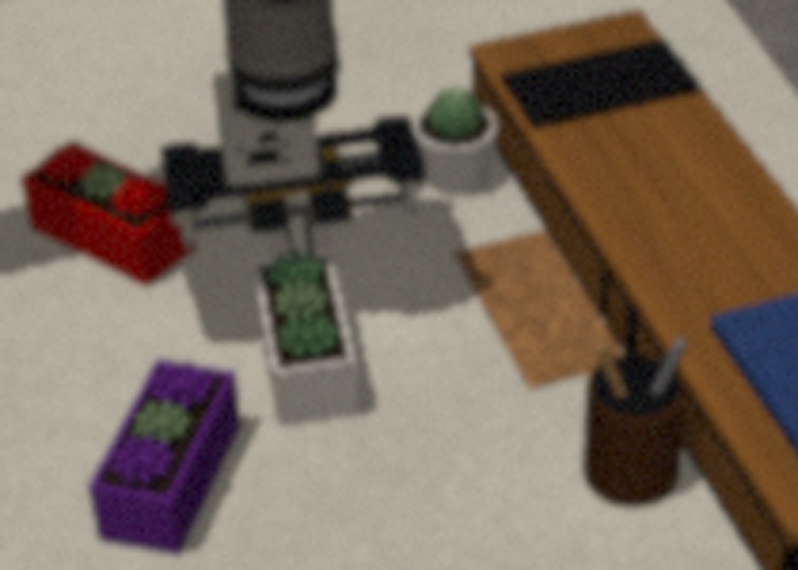

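The crop shows the planter moved cleanly, with its rim corners at crop (278,366) and (352,352). The purple planter's nearest corner is at crop (238,375), its foot at about (236,425).

```bash
python3 - <<'E'
from h import *
from scipy.optimize import least_squares
im=vision.get_image("side"); B=lambda u,v:(200+u/3.8,125+v/3.8)
obs=[((-30,-65,55),B(278,366)),((30,-65,55),B(352,352)),((-30,65,55),B(260,278)),((-30,-65,0),B(283,423)),((30,-65,0),B(360,410))]
P=lambda x,q:[x[0]+np.cos(x[2])*q[0]-np.sin(x[2])*q[1],x[1]+np.sin(x[2])*q[0]+np.cos(x[2])*q[1],q[2]]
r=least_squares(lambda x:np.concatenate([proj(im,P(x,q))-uv for q,uv in obs]),(459,6,-.1),x_scale=[10,10,.1],loss="soft_l1"); print(r.x,r.fun.round(1))
print("purple",onz(im,*B(238,375),55),onz(im,*B(236,425),0))
E
python3 mv.py 467.5 95 27 84.5;python3 mv.py 467.5 95 150 84.5;python3 mv.py 390 3 150 3;python3 mv.py 390 3 27 3
```

```text
[ 4.55829372e+02  7.88041072e+00 -1.17600566e-01] [-0.6  0.2  1.9  1.  -0.6 -6.9 -0.5 -0.3  0.7  0.2]
purple [391.13903377 -53.46912458] [386.22186806 -46.38277925]
t 4.87 d [ 0.0133 -0.0012  0.0005] r [-0.0005  0.0002  0.0002] rows 0.3
t 4.87 d [ 0.0133 -0.0013 -0.1225] r [-0.0005  0.0002  0.0002] rows 3.0
t 4.87 d [-0.0857 -0.0696 -0.1224] r [-3.0000e-04  6.0000e-04  1.4226e+00] rows 11.4
t 4.87 d [-0.0857 -0.0695  0.0006] r [-3.0000e-04  6.0000e-04  1.4226e+00] rows 11.4
```

>>> servo_tool --deltas '[[[0.013,-0.001,0],[0,0,0],0.15],[[0.013,-0.001,-0.04],[0,0,0],0.45],[[0.013,-0.001,-0.08],[0,0,0],0.45],[[0.013,-0.001,-0.123],[0,0,0],0.45],[[0.013,-0.001,-0.123],[0,0,0],0.45],[[-0.079,-0.062,-0.123],[0,0,1.423],0.45],[[-0.079,-0.062,-0.123],[0,0,1.423],0.45],[[-0.079,-0.062,-0.123],[0,0,1.423],0.45],[[-0.079,-0.062,-0.123],[0,0,1.423],0.45],[[-0.079,-0.062,-0.123],[0,0,1.423],0.45],[[-0.079,-0.062,-0.123],[0,0,1.423],0.45],[[-0.079,-0.062,-0.123],[0,0,1.423],0.45],[[-0.079,-0.062,-0.123],[0,0,1.423],0.45],[[-0.079,-0.062,-0.123],[0,0,1.423],0.45],[[-0.079,-0.062,-0.123],[0,0,1.423],0.45],[[-0.079,-0.062,-0.123],[0,0,1.423],0.45],[[-0.079,-0.062,-0.123],[0,0,1.423],0.45],[[-0.079,-0.062,-0.123],[0,0,1.423],0.45],[[-0.079,-0.062,-0.123],[0,0,1.423],0.45],[[-0.079,-0.062,-0.123],[0,0,1.423],0.45]]'

```text
time: 6.53
tool_pos: [398.3, 9.1, 150.7]
orientation: [[0.999, 0.054, -0.0], [0.054, -0.999, 0.0], [-0.0, -0.0, -1.0]]
wrist_force: [-0.3, -0.2, -0.1]
finger_gap: 0.446
gripper_force: 0.0
```

```bash
python3 w.py w2; python3 mv.py 398 10 27 3
```

```text
[[0.05, -0.95, -0.3, 480.25], [-1.0, -0.05, -0.02, 14.64], [0.0, 0.3, -0.95, 309.34], [0.0, 0.0, 0.0, 1.0]] 66.30700000320942 323.7575267548495 203.2675572833953
t 6.58 d [-0.0002 -0.001   0.1237] r [-0.     0.     0.001] rows 3.0
```

View pics/w2.png

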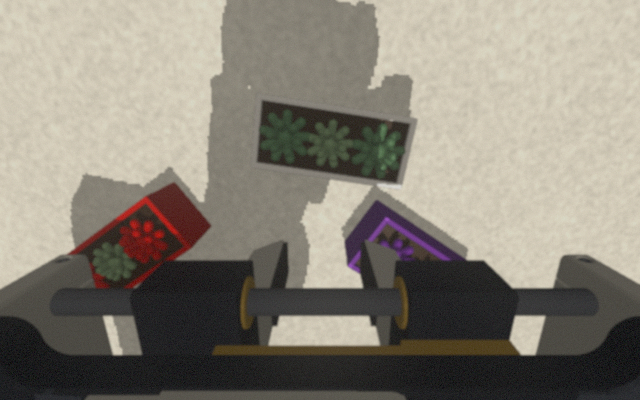

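The planter is ahead, with rim corners at (262,98), (410,120), (400,187) and (257,165). The purple planter's nearest corner is at rim (383,205), close to the right finger, so I check the clearance.

Run:
```python
from h import *
im=dict(np.load("pics/w2.npz"))
for n,u,v,z in(("pTL",259,98,55),("pTR",415,120,55),("pBR",402,187,55),("pBL",256,165,55),("purp rim",383,203,55),("purp foot",375,187,0),("purp left rim",350,266,55),("purp left foot",346,238,0),("red",175,184,0),("red2",210,224,0)):
    print(n,onz(im,u,v,z).round(1))
```

```text
pTL [483.   65.7]
pTR [472.9 -59.1]
pBR [417.2 -56. ]
pBL [429.6  68.8]
purp rim [402.  -41.3]
purp foot [402.  -43.1]
purp left rim [338.9 -17.5]
purp left foot [342.6 -17.3]
red [394.1 164.9]
red2 [351.2 131.2]
```

>>> servo_tool --deltas '[[[0.004,-0.005,0],[0,0,0],0.3],[[0.004,-0.005,0.0],[0,0,0],0.3],[[0.004,-0.005,0.0],[0,0,0],0.3],[[0.004,-0.005,0.04],[0,0,0],0.3],[[0.004,-0.005,0.08],[0,0,0],0.3],[[0.004,-0.005,0.11],[0,0,0],0.3],[[0.004,-0.005,0.124],[0,0,0],0.3],[[0.004,-0.005,0.124],[0,0,0],0.3],[[0.01,-0.005,0.124],[0,0,0],0.3],[[0.016,-0.005,0.124],[0,0,0],0.3],[[0.022,-0.005,0.124],[0,0,0],0.3],[[0.028,-0.005,0.124],[0,0,0],0.3],[[0.034,-0.005,0.124],[0,0,0],0.3],[[0.04,-0.005,0.124],[0,0,0],0.3],[[0.046,-0.005,0.124],[0,0,0],0.3],[[0.052,-0.005,0.124],[0,0,0],0.3],[[0.058,-0.005,0.124],[0,0,0],0.3],[[0.064,-0.005,0.124],[0,0,0],0.3]]'

```text
time: 8.08
tool_pos: [462.3, 17.4, 26.8]
orientation: [[0.999, 0.052, -0.001], [0.052, -0.999, 0.0], [-0.001, -0.0, -1.0]]
wrist_force: [-3.8, 0.0, 2.6]
finger_gap: 0.299
gripper_force: 1.9
```

Run:
```python
from h import *
im=vision.get_image("side"); save(im,"side2"); a=im["pixels"][125:275,200:410,::-1]
im=vision.get_image("wrist"); save(im,"w3"); np.savez("pics/w3.npz",**{k:im[k] for k in("vfov","cx","cy","world_from_camera")})
b=im["pixels"][:,:,::-1]
cv2.imwrite("pics/c4.png",np.vstack([cv2.resize(a,(490,350),interpolation=cv2.INTER_CUBIC),cv2.resize(b[0:320],(490,245))]))
```

```text
(no output)
```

View pics/c4.png

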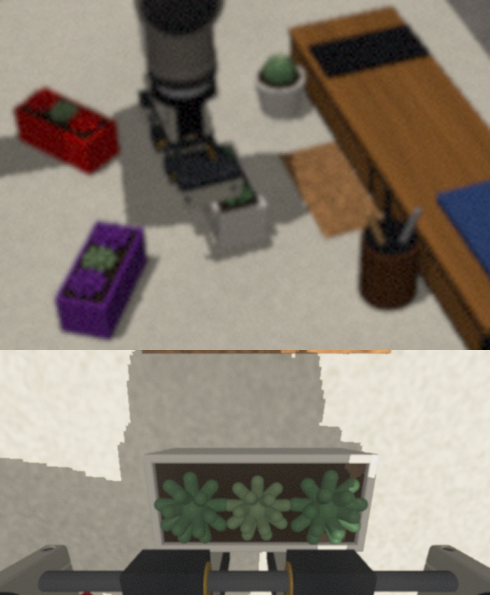

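The planter is now square to the hand, with its far rim at wrist pixels (199..490, 139). The look-alikes have not moved.

Run:
```python
from h import *
im=dict(np.load("pics/w3.npz"))
a=onz(im,198,139,55);b=onz(im,491,139,55);print(a,b,(a+b)/2,np.linalg.norm(a-b), onz(im,205,256,55),onz(im,480,256,55))
```

```text
[529.70787712  74.73701044] [536.06288603 -48.20525205] [532.88538158  13.2658792 ] 123.10640131606233 [475.04489661  75.38230962] [481.755634  -54.8333681]
```

>>> servo_tool --deltas '[[[0.007,0,0],[0,0,0],0.3],[[0.014,0,0],[0,0,0],0.3],[[0.021,0,0],[0,0,0],0.3],[[0.028,0,0],[0,0,0],0.3],[[0.035,0.001,0],[0,0,0],0.3],[[0.042,0.001,0],[0,0,0],0.3],[[0.049,0.001,0],[0,0,0],0.3],[[0.056,0.001,0],[0,0,0],0.3],[[0.063,0.002,0],[0,0,0],0.3],[[0.07,0.002,0],[0,0,0],0.3],[[0.077,0.002,0],[0,0,0],0.3],[[0.084,0.003,0],[0,0,0],0.3],[[0.091,0.003,0],[0,0,0],0.3],[[0.098,0.003,0],[0,0,0],0.3],[[0.105,0.004,0],[0,0,0],0.3],[[0.112,0.004,0],[0,0,0],0.3],[[0.119,0.004,0],[0,0,0],0.3],[[0.126,0.004,0],[0,0,0],0.3]]'

```text
time: 9.68
tool_pos: [588.7, 19.9, 26.7]
orientation: [[0.999, 0.052, 0.0], [0.052, -0.999, 0.0], [0.0, -0.0, -1.0]]
wrist_force: [-2.4, 0.4, -0.6]
finger_gap: 0.301
gripper_force: 0.8
```

```bash
python3 w.py w4 >/dev/null
python3 - <<'E'
import cv2
cv2.imwrite("pics/w4c.png",cv2.imread("pics/w4.png")[0:300])
E
```

```text
(no output)
```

View pics/w4c.png

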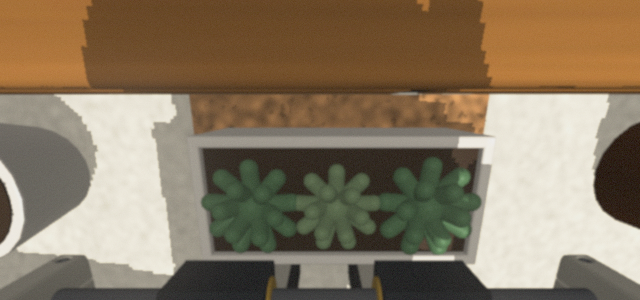

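The planter is parallel to the riser and centred on the mat (mat at u 191..489, planter rim at 191..493). I close the remaining gap slowly.

>>> servo_tool --deltas '[[[0.004,0,0],[0,0,0],0.3],[[0.008,0,0],[0,0,0],0.3],[[0.011,0,0],[0,0,0],0.3],[[0.013,0,0],[0,0,0],0.3],[[0.015,0,0],[0,0,0],0.3],[[0.016,0,0],[0,0,0],0.3],[[0.017,0,0],[0,0,0],0.3]]'

```text
time: 10.32
tool_pos: [604.9, 20.8, 26.8]
orientation: [[0.999, 0.052, -0.0], [0.052, -0.999, 0.0], [-0.0, -0.0, -1.0]]
wrist_force: [-4.1, -0.1, 3.1]
finger_gap: 0.301
gripper_force: 2.0
```

>>> servo_tool --deltas '[[[0.001,0,0],[0,0,0],0.3],[[0.0015,0,0],[0,0,0],0.3],[[0.002,0,0],[0,0,0],0.3]]'

```text
time: 10.57
tool_pos: [606.7, 20.9, 26.8]
orientation: [[0.999, 0.052, -0.001], [0.052, -0.999, 0.0], [-0.001, -0.0, -1.0]]
wrist_force: [-6.7, -0.6, 5.5]
finger_gap: 0.301
gripper_force: 3.3
```

>>> servo_tool --deltas '[[[0.001,0,0],[0,0,0],0.3],[[0.002,0,0],[0,0,0],0.3]]'

```text
time: 10.73
tool_pos: [606.6, 20.8, 26.6]
orientation: [[0.999, 0.052, -0.006], [0.052, -0.999, -0.0], [-0.006, -0.0, -1.0]]
wrist_force: [-15.2, -2.5, 10.6]
finger_gap: 0.297
gripper_force: 7.5
```

>>> servo_tool --deltas '[[[0.001,0,0],[0,0,0],0.3],[[0.002,0,0],[0,0,0],0.3]]'

```text
time: 10.9
tool_pos: [606.6, 20.8, 26.6]
orientation: [[0.999, 0.052, -0.01], [0.052, -0.999, -0.0], [-0.01, -0.0, -1.0]]
wrist_force: [-22.4, -2.7, 16.7]
finger_gap: 0.297
gripper_force: 11.4
```

The riser stops it firmly, so I back off straight and rise.

>>> servo_tool --deltas '[[[-0.004,0,0],[0,0,0],0.3],[[-0.01,0,0],[0,0,0],0.3],[[-0.03,0,0],[0,0,0],0.3],[[-0.06,0,0],[0,0,0],0.3],[[-0.08,0,-0.03],[0,0,0],0.3],[[-0.1,0,-0.07],[0,0,0],0.3],[[-0.11,0,-0.11],[0,0,0],0.3],[[-0.11,0,-0.15],[0,0,0],0.3],[[-0.11,0,-0.19],[0,0,0],0.3],[[-0.11,0,-0.2],[0,0,0],0.3],[[-0.11,0,-0.2],[0,0,0],0.3],[[-0.11,0,-0.2],[0,0,0],0.3]]'

```text
time: 11.9
tool_pos: [501.6, 15.3, 227.1]
orientation: [[0.999, 0.052, 0.003], [0.052, -0.999, -0.0], [0.003, 0.0, -1.0]]
wrist_force: [-0.2, -1.2, -0.6]
finger_gap: 0.3
gripper_force: 0.0
```

```bash
python3 w.py w5
python3 - <<'E'
import cv2
cv2.imwrite("pics/w5c.png",cv2.resize(cv2.imread("pics/w5.png")[0:240,100:540],None,fx=1.8,fy=1.8,interpolation=cv2.INTER_CUBIC))
E
```

```text
[[0.05, -0.95, -0.3, 583.15], [-1.0, -0.05, -0.02, 20.75], [0.0, 0.3, -0.95, 385.94], [0.0, 0.0, 0.0, 1.0]] 66.30700000320942 323.7575267548495 203.2675572833953
```

View pics/w5c.png

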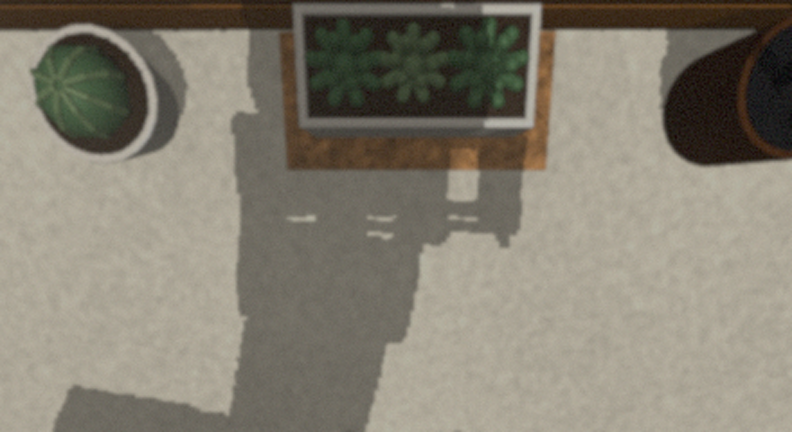

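The crop shows the planter's front foot at u 307..529, centred on the mat at 285..549. Its back is against the riser, and the cactus and pencil cup are untouched. The hand is clear.

```bash
python3 -c "
from station import finish_job; print(finish_job())"
```

```text
the job is handed in; nothing more can be done
None
```

The white planter now stands centred on the cork mat with its long side pushed against the riser front, nothing else was touched, the hand is clear, and the job was handed in at about 12 s; no verdict came back.

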